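# Call the gift wrapper and point out the chosen set

## Task

A customer in this stationery shop has chosen a gift set: ring the counter bell by pressing its button with the fingertips and let it come up again, then show the wrapper the set by pointing straight down at the teal notebook with the fingertips just above the middle of its top edge for about two seconds, and then in the same way at the teal card box, just above the middle of its top, for about two seconds. Touch and move none of the goods, do not point at the other notebooks or boxes, and leave the bell standing where it is: it is only pressed, never gripped or lifted.

Things in the scene. Friction and masses are not known exactly. Their poses are not given: they have to be found in the camera images.
- teal_notebook: the teal (blue-green) notebook (cover 105 wide, 148 tall, 18 thick) on its black wire display stand, both one loose piece of 0.45 kg; it stands upright leaning back 19 degrees, cover facing its own +x (away from the robot, yaw within 15 degrees), top leaning towards its -x. Origin under the stand's middle at the counter; z up. Cover with nested gold rectangles
- teal_notebook_top (a point): teal notebook: middle of its top edge, the highest part, 157 mm above the counter and 23 mm towards -x from its origin; point z up. The edge runs 52 mm each way along its y and is 18 mm deep
- red_notebook: the red notebook (cover 105 wide, 148 tall, 18 thick) on its black wire display stand, both one loose piece of 0.45 kg; it stands upright leaning back 19 degrees, cover facing its own +x (away from the robot, yaw within 15 degrees), top leaning towards its -x. Origin under the stand's middle at the counter; z up. Cover with a gold fan
- red_notebook_top (a point): red notebook: middle of its top edge, the highest part, 157 mm above the counter and 23 mm towards -x from its origin; point z up. The edge runs 52 mm each way along its y and is 18 mm deep
- mustard_notebook: the mustard yellow notebook (cover 105 wide, 148 tall, 18 thick) on its black wire display stand, both one loose piece of 0.45 kg; it stands upright leaning back 19 degrees, cover facing its own +x (away from the robot, yaw within 15 degrees), top leaning towards its -x. Origin under the stand's middle at the counter; z up. Cover with three gold suns
- mustard_notebook_top (a point): mustard notebook: middle of its top edge, the highest part, 157 mm above the counter and 23 mm towards -x from its origin; point z up. The edge runs 52 mm each way along its y and is 18 mm deep
- teal_box: the teal card box, 62 wide (y), 34 deep (x), 86 tall, loose, 0.15 kg, standing on its small end, a row pattern of dots on the front (+x). Origin: centre of its underside; z up
- teal_box_top (a point): centre of the teal box's flat top, 86 mm above its origin; point z up
- cream_box: the cream card box, 62 wide (y), 34 deep (x), 86 tall, loose, 0.15 kg, standing on its small end, a row pattern of dots on the front (+x). Origin: centre of its underside; z up
- cream_box_top (a point): centre of the cream box's top, 86 mm up
- orange_box: the orange card box, 62 wide (y), 34 deep (x), 86 tall, loose, 0.15 kg, standing on its small end, a row pattern of dots on the front (+x). Origin: centre of its underside; z up
- orange_box_top (a point): centre of the orange box's top, 86 mm up
- bell: round steel counter bell on a black base 86 in diameter, dome top 44 high, loose, about 0.4 kg. Origin: centre of its underside; z up
- bell_top (a point): centre of the top of the bell's brass button (22 in diameter), 64 mm above the counter when up; it moves down with the button
- bell_plunger (a joint): the bell's button: 0 up, 0.006 m fully down at a hard stop; the bell rings from 0.004. A spring pushes it back up: about 2 N to start, 5 N fully down
- candle_tin: peach candle tin, 74 in diameter, 82 tall, black lid, loose. Origin: centre of its underside
- card_pot: ribbed stone-coloured pot, 104 in diameter, 100 tall, with pink cards standing in it up to 122; loose, 0.9 kg. Origin: centre of its underside
- booklet_stack: stack of four orange booklets, 100 by 75, 42 high, loose. Origin: centre of its underside
Things that resemble listed ones, but are neither listed nor needed, are in the scene too. Leave any blue or green look-alike of the bell alone.

How it is judged (in metres and radians):
On the way, in this order (a step that is already met when the one before it is completed fails the run):
1. the bell's button is pressed by at least 4 mm with the fingers (value of joint bell_plunger above 0.004 m and contact force between the fingers and bell above 0.5 N), for 0.02 s.
2. the button is up again; tool pointing down, TCP within 35 mm sideways of and 20 to 85 mm above the middle of the teal notebook's top, for 1.5 s (horizontal distance between the grasp point and teal_notebook_top below 0.035 m and z of the grasp point in the frame of teal_notebook_top between 0.02 and 0.085 m and angle between the grasp point's own z axis and vertical above 2.3 rad and value of joint bell_plunger below 0.0015 m), for 1.5 s.
3. the same over the middle of the teal box's top, for 1.5 s (horizontal distance between the grasp point and teal_box_top below 0.035 m and z of the grasp point in the frame of teal_box_top between 0.02 and 0.085 m and angle between the grasp point's own z axis and vertical above 2.3 rad and value of joint bell_plunger below 0.0015 m), for 1.5 s.
At the end, for the whole second after the job is handed in: The bell stands within 15 mm of where it was with its button up, and every notebook, box, tin, pot and booklet stands still within 8 mm of where it was (value of joint bell_plunger below 0.0015 m and distance of bell from where it was at the start of the episode below 0.015 m and angle between bell's own z axis and vertical below 0.15 rad and linear speed of each of bell, teal_notebook, red_notebook, mustard_notebook, teal_box, cream_box, orange_box, candle_tin, card_pot, booklet_stack below 0.02 m/s and distance of each of teal_notebook, red_notebook, mustard_notebook, teal_box, cream_box, orange_box, candle_tin, card_pot, booklet_stack from where it was at the start of the episode below 0.008 m); the robot touches nothing.
It fails at once if the robot touches any of the goods (notebooks, boxes, candle tin, pot, booklets) (contact force between any of the fingers, the arm and teal_notebook above 0.3 N or contact force between any of the fingers, the arm and red_notebook above 0.3 N or contact force between any of the fingers, the arm and mustard_notebook above 0.3 N or contact force between any of the fingers, the arm and teal_box above 0.3 N or contact force between any of the fingers, the arm and cream_box above 0.3 N or contact force between any of the fingers, the arm and orange_box above 0.3 N or contact force between any of the fingers, the arm and candle_tin above 0.3 N or contact force between any of the fingers, the arm and card_pot above 0.3 N or contact force between any of the fingers, the arm and booklet_stack above 0.3 N).
It fails at once if any of the goods is moved by more than 8 mm or tipped (distance of any of teal_notebook, red_notebook, mustard_notebook, teal_box, cream_box, orange_box, candle_tin, card_pot, booklet_stack from where it was at the start of the episode above 0.008 m or angle between any of teal_notebook, red_notebook, mustard_notebook, teal_box, cream_box, orange_box, candle_tin, card_pot, booklet_stack's own z axis and vertical above 0.15 rad).
It fails at once if the bell is lifted, pushed more than 15 mm along or tipped (distance of bell from where it was at the start of the episode above 0.015 m or height (world z) of bell above 0.005 m or angle between bell's own z axis and vertical above 0.15 rad).
It fails at once if the robot points closely at a wrong notebook or box: TCP within 25 mm sideways of the middle of its top and the fingertips less than about 35 mm above it ((horizontal distance between the grasp point and red_notebook_top below 0.025 m and z of the grasp point in the frame of red_notebook_top between 0 and 0.054 m) or (horizontal distance between the grasp point and mustard_notebook_top below 0.025 m and z of the grasp point in the frame of mustard_notebook_top between 0 and 0.054 m) or (horizontal distance between the grasp point and cream_box_top below 0.025 m and z of the grasp point in the frame of cream_box_top between 0 and 0.054 m) or (horizontal distance between the grasp point and orange_box_top below 0.025 m and z of the grasp point in the frame of orange_box_top between 0 and 0.054 m)).
It also fails if it takes over 61 s, if anything falls off the work surface, if the arm or the gripper's body presses on something with over 40 N, if the wrist force passes 120 N, or if a joint passes its speed limit or range.

## Robot

A 6-joint arm with a two-finger parallel gripper is mounted at the origin on the work surface. World frame = base frame: x ahead of the robot, y to its left, z up, the work surface at z = 0. Lengths are in mm, angles in rad, forces in N, time in s.
With the tool pointing down it reaches from about 350 to 725 mm from the base axis. Payload 4.3 kg.
Tool frame: the origin (TCP) lies between the finger pads, 19 mm behind the fingertips; this is the grasp point; z points along the fingers, y is the line along which they close (so a half turn about z gives the same grasp; the last joint's range is limited). The gripper opens to 85 mm and grips with 20 to 120 N. Pads are 22 mm wide; open, the fingers measure 114 mm over their backs; the gripper's body (76 mm by 85 mm) begins 54 mm behind the grasp point. The pads swing forward as they close: fully open they stand 13 mm farther back than shut.
Start: joints at [-1.236, 0.377, 0.081, 1.274, 0, 1.46], TCP at [247.424, -519.082, 250.029] pointing down, gripper open.
Joint ranges: [-2.72, 2.72], [-0.84, 1.66], [-1.02, 1.22], [-1.77, 2.12], [-1.37, 1.28], [-3.14, 3.14]. Speed limits (rad/s): [2.57, 2.57, 3.14, 3.14, 3.14, 3.14].

## Interface

Orientations are given as a rotation vector (axis times angle).
In Python, from cell import r gives the robot as it stands.
- The arm moves only by the tool servo_tool, never from a script. Its argument "rows" is a list of rows, each a list of 3 entries, a list of its own where there are three numbers: the shift along the world's x, y, z in mm, then the turn about the world's z in degrees, then the finger opening in mm, from 0 to 85.4. In form: [[[x, y, z], roll, gripper], ...]. A call has 1 to 5 rows; each row is the pose to reach, as a shift and turn from the pose commanded when the call began; what a row does not reach only later rows make up. A row lasts 1/10 s, in which the tool goes at most 50 mm and 8.59 degrees, less where a joint would pass 70% of its speed; a pose out of reach is approached as far as the arm can. A call with a gripper value outside its range is refused whole. The fingers move at their own pace and stop on an object; "force" is the grip in N (left out, the last holds). Time passes only in rows, so rows that repeat a pose let the fingers close. It gives the time, the measured TCP pose, the force, the opening and the grip force at its end, in the units of the state.
- r.get_obs(): the state, without advancing time (a new reading comes with each control period).
- r.snapshot(name): name is "scene" or "top" or "wrist"; returns a dict with "pixels" (420x560x3 uint8, red, green, blue), "fov_y" (degrees; the focal length in pixels is half the picture's height over the tangent of half this angle, whatever the lens; pixels are square), "cx", "cy" (the principal point, pixels), "distortion" ([k1, k2, p1, p2, k3] as OpenCV has them; the pictures are not rectified), "R" (3x3) and "t" (3): a world point X has camera coordinates R X + t; the wrist camera has in their place "tool_from_camera" (4x4, takes a point from camera to tool coordinates, whose origin is the TCP and whose axes are the flange's). Camera axes: x right, y down, z forward; pixel columns grow to the right and rows downward; lengths in mm; the calibration is good to about 2 mm. A picture is of the moment at which its call begins: read the wrist's pose just before it. There is no depth.
- r.close_job(): hands the job in; it is judged then, once.
The state is a dict: "time": time; "joint_pos": joint angles; "qvel": joint speeds; "joint_efforts": joint torques, N m; "position": TCP position; "eef_rot": TCP orientation; "ft_force": force on the tool from outside, world axes, zero at the start; "ft_torque": the same for the moment, N m; "finger_gap": finger opening in mm; "gripper_force": force on a finger pad.
Only numpy, scipy, OpenCV 4.12 (cv2) and the standard library are available. Lean on these libraries where they do the work, as an engineer would, in place of code of your own. Each camera call takes 0.05 s, during which the arm holds its last target. There are 200 camera calls.

## Working session

There is one attempt and no reset: what is moved stays moved. The work goes in short steps, Python scripts to look and compute and a tool call to move; the robot and the scene stay as the last step left them, time stands still between calls to the robot, and variables do not carry over. Pictures are saved under pics/ and viewed, at most 10 in all, crops included, and the job is handed in when it is done.

Besides the shell and the picture viewer there is one more tool, called after "Request:" by a JSON object that holds its "method" and its "body". servo_tool: Moves the arm, as the interface text tells. Its arguments: {"type":"object","properties":{"rows":{"type":"array"},"force":{"type":"number"}},"required":["rows"]}

```bash
mkdir -p pics
cat > h.py <<'E'
import numpy as np, cv2
from cell import r
def cam(s):
    H,W=s["pixels"].shape[:2]; f=H/2/np.tan(np.radians(s["fov_y"])/2)
    return np.array([[f,0,s["cx"]],[0,f,s["cy"]],[0,0,1]]),np.array(s["distortion"],float)
def ray(s,uv):
    K,d=cam(s); p=cv2.undistortPoints(np.array([[uv]],float),K,d)[0,0]
    R=np.array(s["R"]);t=np.array(s["t"]); return -R.T@t, R.T@np.array([p[0],p[1],1])
def onz(s,uv,z):
    o,v=ray(s,uv); return o+v*(z-o[2])/v[2]
def tri(s1,a,s2,b):
    A=np.zeros((3,3));B=np.zeros(3)
    for s,u in((s1,a),(s2,b)):
        o,v=ray(s,u); v/=np.linalg.norm(v); P=np.eye(3)-np.outer(v,v); A+=P;B+=P@o
    return np.linalg.solve(A,B)
def proj(s,X):
    K,d=cam(s); return cv2.projectPoints(np.array(X,float).reshape(-1,1,3),cv2.Rodrigues(np.array(s["R"]))[0],np.array(s["t"],float),K,d)[0][:,0]
E
python3 - <<'E'
from h import *
for n in("scene","top"):
    s=r.snapshot(n); cv2.imwrite(f"pics/{n}.png",s["pixels"][:,:,::-1]); np.save(f"{n}.npy",s,allow_pickle=True)
    print(n,-np.array(s["R"]).T@s["t"])
o=r.get_obs();print(o["time"],o["position"],o["eef_rot"],o["finger_gap"])
E
```

```text
scene [1232.3999735   497.04164538 1105.77624761]
top [ 457.98673298   -3.12352769 1633.27804344]
0.1 [ 247.22648634 -518.53579856  249.16023298] [-3.06247301e+00 -6.92487491e-01  3.01089357e-04] 85.29973776791871
```

View pics/scene.png

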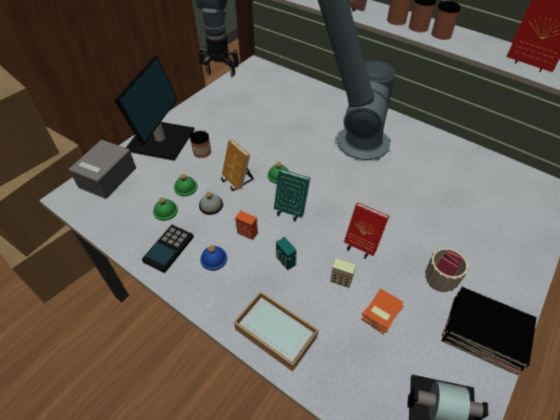

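View pics/top.png

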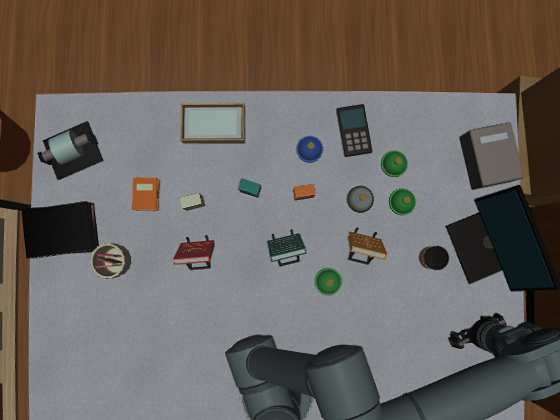

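The candidates are:
- **Bell:** steel at scene (210,203), top (360,198). The green ones at scene (185,184), (165,207), (279,172) and the blue one at (213,256) are look-alikes, so I take the grey steel one.
- **Teal notebook:** scene (291,193), top (286,245). It has nested gold rectangles. The red and mustard ones are not it.
- **Teal box:** scene (286,252), top (250,187). The cream and orange ones are not it.

```bash
cat > m.py <<'E'
from h import *
S=np.load("scene.npy",allow_pickle=True).item();T=np.load("top.npy",allow_pickle=True).item()
def comp(s,lo,hi,near,rad):
    h=cv2.cvtColor(s["pixels"],cv2.COLOR_RGB2HSV); m=cv2.inRange(h,lo,hi)
    z=np.zeros_like(m); cv2.circle(z,near,rad,255,-1); m&=z
    n,l,st,c=cv2.connectedComponentsWithStats(m); i=1+np.argmax(st[1:,4]); return (l==i),c[i],st[i]
for nm,a in(("button",[((8,80,60),(28,255,255),(210,195),12),((5,60,60),(28,255,255),(360,197),10)]),
            ("box",[((75,80,20),(100,255,255),(286,252),22),((75,80,20),(100,255,255),(250,187),18)]),
            ("nb",[((70,60,20),(100,255,255),(291,193),32),((70,60,20),(100,255,255),(286,247),28)])):
    ms=[]
    for s,b in zip((S,T),a):
        m,c,st=comp(s,*b); ms.append(c)
        rc=cv2.minAreaRect(np.argwhere(m)[:,::-1].astype(np.float32)); print(nm,c.round(1),st,np.round(cv2.boxPoints(rc),1).tolist())
    print(" tri",tri(S,ms[0],T,ms[1]).round(1),"z64",onz(S,ms[0],64).round(1),onz(T,ms[1],64).round(1),"z86",onz(T,ms[1],86).round(1), "z157",onz(T,ms[1],157).round(1))
c=lambda s,x,y,w,h:cv2.resize(s["pixels"][y:y+h,x:x+w,::-1],(w*5,h*5) if 0 else (780,290),interpolation=cv2.INTER_CUBIC)
cv2.imwrite("pics/crop.png",np.vstack([c(S,150,155,188,70*1+40) if 0 else c(S,170,150,269*7//10,70),c(T,220,170,188,70*1)]))
cv2.imwrite("pics/crop.png",np.vstack([cv2.resize(S["pixels"][165:270,190:310,::-1],(343,300),interpolation=2),cv2.resize(T["pixels"][170:275,230:390,::-1],(457,300),interpolation=2)][0:1]+[]) if 0 else np.hstack([cv2.resize(S["pixels"][165:275,190:310,::-1],(327,300),interpolation=2),cv2.resize(T["pixels"][170:275,230:390,::-1],(457,300),interpolation=2)]))
E
python3 m.py
```

```text
button [208.5 194.4] [206 192   6   6  26] [[205.0, 194.0], [208.5, 190.5], [212.0, 194.0], [208.5, 197.5]]
button [362.8 196.9] [360 194   7   7  40] [[360.0, 194.0], [366.0, 194.0], [366.0, 200.0], [360.0, 200.0]]
 tri [ 618.5 -268.9   55.6] z64 [ 623.3 -262.6   64. ] [ 617.9 -267.7   64. ] z86 [ 615.6 -264.    86. ] z157 [ 608.4 -252.   157. ]
box [286.2 251.9] [277 237  19  32 369] [[269.3999938964844, 247.0], [284.1000061035156, 235.3000030517578], [302.1000061035156, 257.8999938964844], [287.5, 269.6000061035156]]
box [248.9 186.4] [238 179  22  16 225] [[237.60000610351562, 188.60000610351562], [240.89999389648438, 178.0], [260.20001220703125, 184.10000610351562], [256.8999938964844, 194.60000610351562]]
 tri [651.7  83.1  52. ] z64 [657.5  89.1  64. ] [651.   81.3  64. ] z86 [648.3  80.1  86. ] z157 [639.5  76.3 157. ]
nb [290.7 193.8] [ 274  169   36   48 1069] [[270.79998779296875, 211.39999389648438], [278.70001220703125, 168.39999389648438], [309.8999938964844, 174.10000610351562], [302.1000061035156, 217.10000610351562]]
nb [285.5 246.4] [267 233  40  29 483] [[266.0, 240.5], [300.8999938964844, 232.0], [306.1000061035156, 253.3000030517578], [271.1000061035156, 261.79998779296875]]
 tri [467.2 -29.9  79.1] z64 [456.  -37.7  64. ] [467.3 -30.2  64. ] z86 [467.2 -29.8  86. ] z157 [466.8 -28.6 157. ]
```

View pics/crop.png

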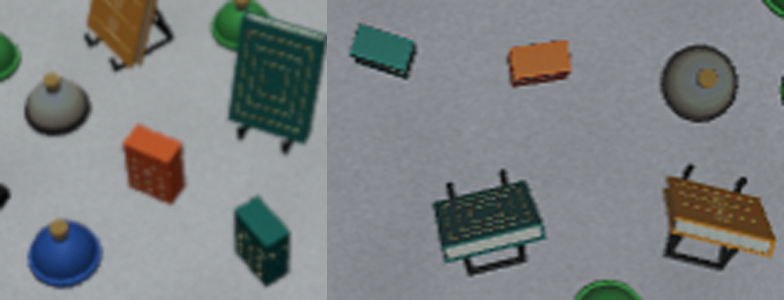

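The crop confirms the targets: steel bell with brass button at top (363,197), teal notebook with gold rectangles and top edge at about (288.5,255.8), and teal box top at about (250,186). I'm moving toward the bell now.

Request:
{"method": "servo_tool", "body": {"rows": [[[40,27,10],0,0],[[80,54,20],0,0],[[120,81,30],0,0],[[160,108,30],0,0],[[200,135,30],0,0]]}}

```text
time: 0.6
position: [448.8, -382.8, 280.1]
eef_rot: [3.064, 0.692, 0.0]
ft_force: [-0.1, -1.1, -0.7]
finger_gap: 12.5
gripper_force: 0.0
```

Request:
{"method": "servo_tool", "body": {"rows": [[[40,27,0],0,0],[[80,54,0],0,0],[[120,81,-30],0,0],[[150,105,-60],0,0],[[165,115,-80],0,0]]}}

```text
time: 1.1
position: [614.0, -266.1, 197.5]
eef_rot: [-3.061, -0.697, 0.001]
ft_force: [0.7, 0.1, -0.5]
finger_gap: -0.2
gripper_force: 0.0
```

Request:
{"method": "servo_tool", "body": {"rows": [[[0,0,0],0,0],[[0,0,0],0,0],[[0,0,0],0,0]]}}

```text
time: 1.4
position: [612.2, -270.1, 201.2]
eef_rot: [3.063, 0.691, 0.001]
ft_force: [-0.9, -0.6, 0.0]
finger_gap: 0.3
gripper_force: 0.0
```

Run:
```python
from h import *
from scipy.spatial.transform import Rotation as Ro
T=np.load("top.npy",allow_pickle=True).item()
print("nbtop",onz(T,(288.5,255.8),157),"boxtop",onz(T,(250,186.2),86))
o=r.get_obs(); s=r.snapshot("wrist")
W=np.eye(4);W[:3,:3]=Ro.from_rotvec(o["eef_rot"]).as_matrix();W[:3,3]=o["position"]
C=np.linalg.inv(W@np.array(s["tool_from_camera"]));s["R"]=C[:3,:3];s["t"]=C[:3,3]
np.save("w1.npy",s,allow_pickle=True)
print(o["time"],o["position"],W[:3,:3].round(2).tolist(),o["ft_force"],s["tool_from_camera"], proj(s,[618,-268,64]))
a=r.snapshot("scene")["pixels"]
cv2.imwrite("pics/w1.png",np.hstack([cv2.resize(s["pixels"],(400,300)),cv2.resize(a,(400,300))])[:,:,::-1])
```

```text
nbtop [439.97118989 -36.89841229 157.        ] boxtop [648.75812149  76.87075947  86.        ]
1.4 [ 612.15595357 -270.09121566  201.17754055] [[0.9, 0.43, 0.0], [0.43, -0.9, -0.0], [0.0, 0.0, -1.0]] [-0.92420711 -0.59249672  0.01587675] [[-1.17839592e-04 -9.59126147e-01 -2.82978835e-01  7.19496258e+01]
 [ 9.99999698e-01 -3.30457032e-04  7.03623023e-04 -2.31948506e-01]
 [-7.68375584e-04 -2.82978666e-01  9.59125896e-01 -1.24838300e+02]
 [ 0.00000000e+00  0.00000000e+00  0.00000000e+00  1.00000000e+00]] [[283.72718811 198.02114749]]
```

View pics/w1.png

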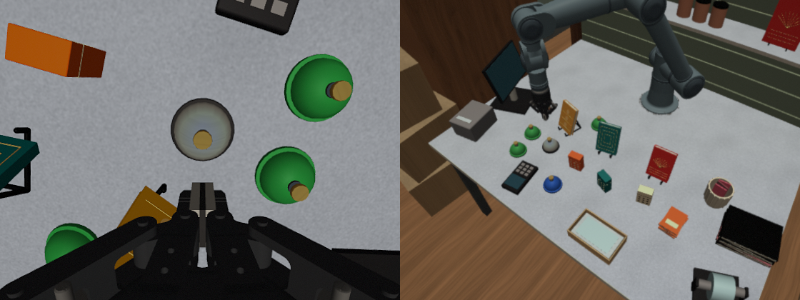

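The wrist view shows the button at about (284,195) full-res against a predicted (284,198), so the position holds at about (619.5,-267.5). In the scene half, the forearm is well clear of the goods. I'll descend next.

Request:
{"method": "servo_tool", "body": {"rows": [[[7,1.5,-20],0,0],[[7,1.5,-55],0,0],[[7,1.5,-90],0,0],[[7,1.5,-105],0,0],[[7,1.5,-110],0,0]]}}

```text
time: 2.0
position: [617.7, -267.9, 88.6]
eef_rot: [-3.063, -0.69, 0.003]
ft_force: [-0.6, -0.1, 0.7]
finger_gap: 0.1
gripper_force: 0.0
```

Request:
{"method": "servo_tool", "body": {"rows": [[[0,0,0],0,0],[[0,0,0],0,0],[[0,0,-2],0,0],[[0,0,-4],0,0],[[0,0,-4],0,0]]}}

```text
time: 2.5
position: [619.6, -267.7, 86.4]
eef_rot: [3.064, 0.693, 0.001]
ft_force: [0.3, -0.7, 0.3]
finger_gap: -0.0
gripper_force: 0.0
```

Run:
```python
from h import *
s=r.snapshot("wrist")["pixels"]; a=r.snapshot("scene")["pixels"]
cv2.imwrite("pics/w2.png",np.hstack([cv2.resize(s,(400,300)),cv2.resize(a[150:240,150:270],(400,300))])[:,:,::-1])
```

```text
(no output)
```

View pics/w2.png

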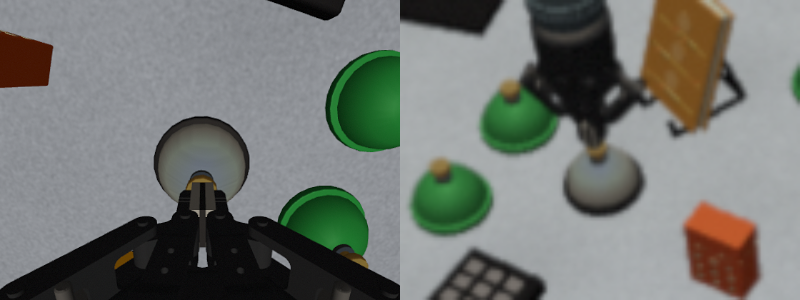

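The fingertips are just above the brass button (scene crop about (597,145); wrist about (202,180)). I'll press in small steps.

Request:
{"method": "servo_tool", "body": {"rows": [[[1,0.5,-1],0,0],[[1,0.5,-2],0,0],[[1,0.5,-3],0,0],[[1,0.5,-4],0,0],[[1,0.5,-4],0,0]]}}

```text
time: 3.1
position: [620.5, -267.1, 82.1]
eef_rot: [3.064, 0.693, 0.0]
ft_force: [-1.1, 0.7, 2.5]
finger_gap: 0.2
gripper_force: 1.1
```

Request:
{"method": "servo_tool", "body": {"rows": [[[0,0,-1],0,0],[[0,0,-1],0,0],[[0,0,-1],0,0]]}}

```text
time: 3.4
position: [620.5, -267.1, 81.2]
eef_rot: [3.064, 0.693, 0.0]
ft_force: [-0.2, 1.5, 2.1]
finger_gap: 0.1
gripper_force: 1.3
```

Request:
{"method": "servo_tool", "body": {"rows": [[[0,0,-1],0,0],[[0,0,-2],0,0],[[0,0,-3],0,0],[[0,0,-3],0,0],[[0,0,-3],0,0]]}}

```text
time: 3.9
position: [620.5, -267.1, 78.2]
eef_rot: [3.064, 0.693, 0.0]
ft_force: [-0.9, 1.6, 4.2]
finger_gap: -0.2
gripper_force: 2.1
```

Request:
{"method": "servo_tool", "body": {"rows": [[[0,0,-0.5],0,0],[[0,0,-1],0,0],[[0,0,-1],0,0]]}}

```text
time: 4.2
position: [620.5, -267.1, 77.1]
eef_rot: [3.064, 0.693, 0.0]
ft_force: [-1.5, 0.6, 5.6]
finger_gap: 0.3
gripper_force: 2.3
```

Request:
{"method": "servo_tool", "body": {"rows": [[[0,0,-0.5],0,0],[[0,0,-1],0,0],[[0,0,-1],0,0]]}}

```text
time: 4.5
position: [620.5, -267.1, 76.7]
eef_rot: [3.064, 0.693, 0.001]
ft_force: [-2.3, 1.7, 7.2]
finger_gap: 0.2
gripper_force: 3.9
```

The force rise and the stalled position show the hard stop was reached (about 6 mm), so the bell rang. I'll lift and go to the notebook.

Request:
{"method": "servo_tool", "body": {"rows": [[[0,0,10],0,0],[[0,0,45],0,0],[[0,0,90],0,0],[[0,0,135],0,0],[[-20,30,170],0,0]]}}

```text
time: 5.0
position: [602.2, -240.4, 247.6]
eef_rot: [3.062, 0.687, 0.004]
ft_force: [0.7, -0.1, 0.6]
finger_gap: 0.2
gripper_force: 0.0
```

Request:
{"method": "servo_tool", "body": {"rows": [[[-25,30,0],0,0],[[-55,68,0],0,0],[[-85,106,0],0,0],[[-115,144,0],0,0],[[-140,175,0],0,0]]}}

```text
time: 5.5
position: [458.4, -60.6, 245.6]
eef_rot: [-3.064, -0.693, 0.001]
ft_force: [0.1, 0.6, -0.4]
finger_gap: -0.3
gripper_force: 0.0
```

Request:
{"method": "servo_tool", "body": {"rows": [[[-20,25,0],0,0],[[-20,25,0],0,0],[[-20,25,0],0,0]]}}

```text
time: 5.8
position: [440.4, -37.1, 246.0]
eef_rot: [3.063, 0.694, 0.0]
ft_force: [0.8, 0.4, 0.2]
finger_gap: 0.2
gripper_force: 0.0
```

Run:
```python
from h import *
from scipy.spatial.transform import Rotation as Ro
o=r.get_obs(); s=r.snapshot("wrist"); a=r.snapshot("scene")["pixels"]
W=np.eye(4);W[:3,:3]=Ro.from_rotvec(o["eef_rot"]).as_matrix();W[:3,3]=o["position"]
C=np.linalg.inv(W@np.array(s["tool_from_camera"]));s["R"]=C[:3,:3];s["t"]=C[:3,3]
print(o["time"],o["position"],proj(s,[440,-37,157])*400/560)
cv2.imwrite("pics/w3.png",np.hstack([cv2.resize(s["pixels"],(400,300)),cv2.resize(a[100:280,150:390],(400,300))])[:,:,::-1])
```

```text
5.8 [440.40113434 -37.08308091 246.00326064] [[201.97686617 160.69000232]]
```

View pics/w3.png

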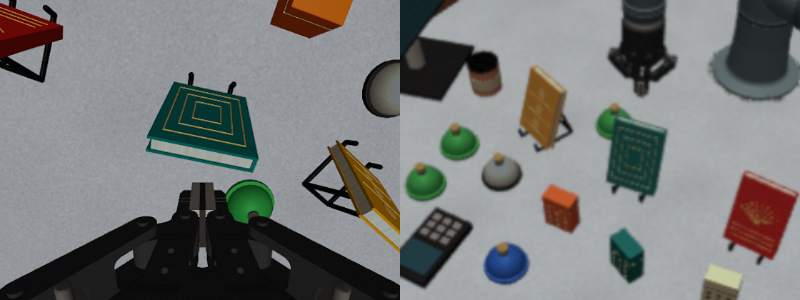

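The notebook's top edge is centred at about (203,155) in the wrist half (predicted (202,161)), which is within a few mm. I'll descend to about 48 mm above it and hold.

Request:
{"method": "servo_tool", "body": {"rows": [[[2,1,-15],0,0],[[2,1,-30],0,0],[[2,1,-40],0,0],[[2,1,-40],0,0],[[2,1,-40],0,0]]}}

```text
time: 6.4
position: [442.8, -36.7, 205.9]
eef_rot: [3.064, 0.692, -0.001]
ft_force: [0.0, -0.3, 0.4]
finger_gap: -0.4
gripper_force: 0.0
```

Request:
{"method": "servo_tool", "body": {"rows": [[[0,0,0],0,0],[[0,0,0],0,0],[[0,0,0],0,0],[[0,0,0],0,0],[[0,0,0],0,0]]}}

```text
time: 6.9
position: [442.6, -36.2, 206.0]
eef_rot: [3.064, 0.693, 0.0]
ft_force: [-0.6, 0.5, 0.0]
finger_gap: 0.2
gripper_force: 0.0
```

Request:
{"method": "servo_tool", "body": {"rows": [[[0,0,0],0,0],[[0,0,0],0,0],[[0,0,0],0,0],[[0,0,0],0,0],[[0,0,0],0,0]]}}

```text
time: 7.4
position: [442.5, -36.2, 205.8]
eef_rot: [3.064, 0.693, -0.0]
ft_force: [0.4, 0.7, 0.0]
finger_gap: 0.4
gripper_force: 0.0
```

Request:
{"method": "servo_tool", "body": {"rows": [[[0,0,0],0,0],[[0,0,0],0,0],[[0,0,0],0,0],[[0,0,0],0,0],[[0,0,0],0,0]]}}

```text
time: 7.9
position: [442.5, -36.2, 205.9]
eef_rot: [3.064, 0.693, 0.0]
ft_force: [0.6, -0.0, 1.1]
finger_gap: 0.1
gripper_force: 0.0
```

Request:
{"method": "servo_tool", "body": {"rows": [[[0,0,0],0,0],[[0,0,0],0,0],[[0,0,0],0,0],[[0,0,0],0,0],[[0,0,0],0,0]]}}

```text
time: 8.4
position: [442.5, -36.2, 205.9]
eef_rot: [3.064, 0.693, 0.0]
ft_force: [-1.3, -0.2, -0.8]
finger_gap: -0.2
gripper_force: 0.0
```

Request:
{"method": "servo_tool", "body": {"rows": [[[0,0,20],0,0],[[35,20,30],0,0],[[70,40,30],0,0],[[105,60,30],0,0],[[140,80,20],0,0]]}}

```text
time: 8.9
position: [584.9, 44.6, 227.2]
eef_rot: [3.063, 0.693, 0.005]
ft_force: [0.9, -1.3, 0.5]
finger_gap: 0.1
gripper_force: 0.0
```

Request:
{"method": "servo_tool", "body": {"rows": [[[30,15,0],0,0],[[50,25,-20],0,0],[[65,33,-40],0,0],[[65,33,-40],0,0],[[65,33,-40],0,0]]}}

```text
time: 9.4
position: [646.9, 76.7, 185.2]
eef_rot: [-3.064, -0.693, 0.003]
ft_force: [-0.7, -0.1, 0.8]
finger_gap: 0.0
gripper_force: 0.0
```

Run:
```python
from h import *
from scipy.spatial.transform import Rotation as Ro
o=r.get_obs(); s=r.snapshot("wrist"); a=r.snapshot("scene")["pixels"]
W=np.eye(4);W[:3,:3]=Ro.from_rotvec(o["eef_rot"]).as_matrix();W[:3,3]=o["position"]
C=np.linalg.inv(W@np.array(s["tool_from_camera"]));s["R"]=C[:3,:3];s["t"]=C[:3,3]
print(o["time"],o["position"],proj(s,[648.5,78,86])*400/560)
cv2.imwrite("pics/w4.png",np.hstack([cv2.resize(s["pixels"],(400,300)),cv2.resize(a[120:300,150:390],(400,300))])[:,:,::-1])
```

```text
9.4 [646.85733205  76.69993094 185.21537887] [[201.8953667  154.81886042]]
```

View pics/w4.png

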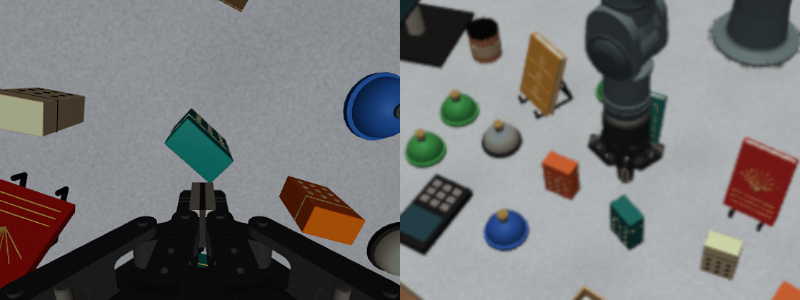

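The teal box top is centred at about (198,147) in the wrist half (predicted (202,155)), about 5 mm off. I'll correct that, descend partway to keep the forearm high above the notebook, and hold.

Request:
{"method": "servo_tool", "body": {"rows": [[[4,4,-10],0,0],[[4,4,-25],0,0],[[4,4,-36],0,0],[[4,4,-36],0,0],[[4,4,-36],0,0]]}}

```text
time: 10.0
position: [651.2, 80.7, 149.8]
eef_rot: [-3.064, -0.693, 0.001]
ft_force: [0.7, 0.0, -0.3]
finger_gap: -0.0
gripper_force: 0.0
```

Request:
{"method": "servo_tool", "body": {"rows": [[[0,0,0],0,0],[[0,0,0],0,0],[[0,0,0],0,0],[[0,0,0],0,0],[[0,0,0],0,0]]}}

```text
time: 10.5
position: [651.6, 80.8, 150.0]
eef_rot: [3.064, 0.693, 0.0]
ft_force: [-0.3, -0.2, 0.9]
finger_gap: 0.1
gripper_force: 0.0
```

Request:
{"method": "servo_tool", "body": {"rows": [[[0,0,0],0,0],[[0,0,0],0,0],[[0,0,0],0,0],[[0,0,0],0,0],[[0,0,0],0,0]]}}

```text
time: 11.0
position: [651.5, 80.8, 149.8]
eef_rot: [3.064, 0.693, 0.0]
ft_force: [0.7, 1.8, -0.1]
finger_gap: -0.1
gripper_force: 0.0
```

Request:
{"method": "servo_tool", "body": {"rows": [[[0,0,0],0,0],[[0,0,0],0,0],[[0,0,0],0,0],[[0,0,0],0,0],[[0,0,0],0,0]]}}

```text
time: 11.5
position: [651.5, 80.7, 149.9]
eef_rot: [3.064, 0.693, 0.0]
ft_force: [0.5, -0.5, 0.2]
finger_gap: 0.1
gripper_force: 0.0
```

Request:
{"method": "servo_tool", "body": {"rows": [[[0,0,0],0,0],[[0,0,0],0,0],[[0,0,0],0,0],[[0,0,0],0,0],[[0,0,0],0,0]]}}

```text
time: 12.0
position: [651.5, 80.8, 149.9]
eef_rot: [3.064, 0.693, 0.0]
ft_force: [0.1, 0.1, -0.5]
finger_gap: 0.1
gripper_force: 0.0
```

Request:
{"method": "servo_tool", "body": {"rows": [[[0,0,25],0,0],[[0,0,60],0,0],[[0,0,90],0,0],[[0,0,90],0,0],[[0,0,90],0,0]]}}

```text
time: 12.5
position: [652.2, 80.8, 240.6]
eef_rot: [3.064, 0.693, 0.003]
ft_force: [-0.7, 0.8, -0.5]
finger_gap: -0.0
gripper_force: 0.0
```

Run:
```python
from h import *
a=r.snapshot("scene")["pixels"]; S=np.load("scene.npy",allow_pickle=True).item()["pixels"]
T=np.load("top.npy",allow_pickle=True).item()["pixels"]; b=r.snapshot("top")["pixels"]
f=lambda x,y:cv2.resize(np.hstack([x,y]),(800,300))
cv2.imwrite("pics/end.png",np.vstack([f(a,cv2.absdiff(a,S)),f(b,cv2.absdiff(b,T))])[:,:,::-1])
```

```text
(no output)
```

View pics/end.png

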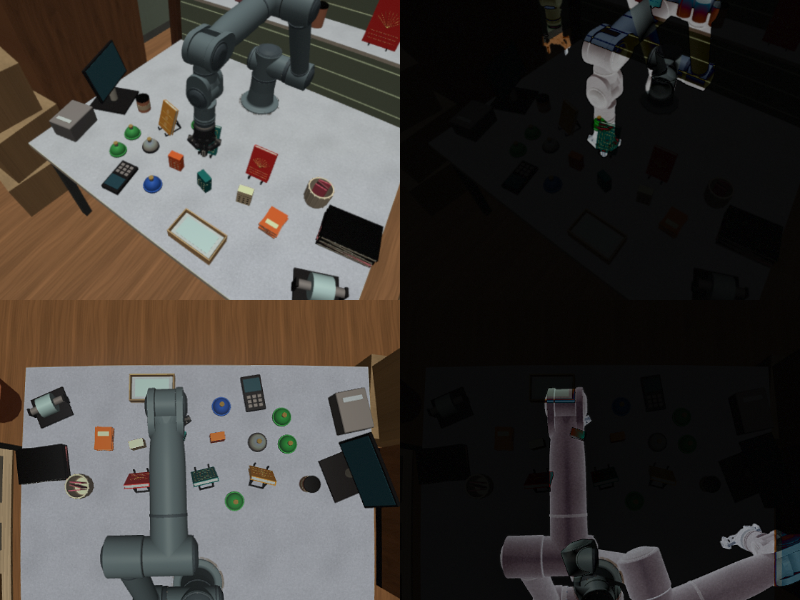

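The difference pictures show only the arm and its occlusions changing. The bell and all the goods stand where they were, so I'm handing in.

```bash
python3 -c "
from cell import r
print(r.close_job())"
```

```text
the job is handed in; nothing more can be done
None
```

I rang the steel bell, pointed at the teal notebook and then the teal box for about two seconds each, saw nothing moved in the before-and-after pictures, and handed the job in at about 12.5 s; it returned no verdict.

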